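# Lock the push-and-twist cap on the can

### The job

Close the blue can: put the red cap into the can's brass collar, press it down against the spring and twist it clockwise (seen from above) until its lugs catch in the collar, then let go so that it stays locked down. Be gentle - never push or wrench the cap against the can with more than 40 N (about 4 kg) - and leave the tin, the cardboard box and the wood offcut where they are.

Things in the scene. Friction and masses are not known exactly. Their poses are not given: they have to be found in the camera images.
- cap_centre (a point): Centre of the loose red cap (120 g, 49 mm tall, upright on the bench), 24.5 mm above its underside, z up along its axis. From the bottom: steel plug 29 mm in diameter, 16 mm long, 2.5 mm chamfer at the foot; red flange 48 mm in diameter, 5 mm thick; red grip bar on top, 46 mm long along x, 14 mm wide along y, 28 mm high. A half turn gives the same cap.
- cap_foot (a point): Centre of the cap's underside, axes as the cap's. Two lugs stick out of the plug's foot along +x and -x, in line with the grip bar: 9 mm wide, 5 mm thick (0 to 5 mm above the underside), tips 22 mm from the axis.
- mouth (a point): Centre of the collar's mouth on the blue can, level with the collar's top face, 122 mm above the bench; axes are the can's. Brass collar, 57 mm across, bore 33 mm, two opposite slots 14 mm wide out to 24 mm from the axis. They lie along the can's x only roughly: the collar is set askew by up to 0.35 rad either way (it does not turn in use), so feel or look for the slots.
- can: Blue can, 160 (x) x 110 (y) x 100 mm, bolted to the bench, with collar and spring plate; origin at the centre of its underside, under the mouth. If the lugs miss the slots the cap's underside stops level with the collar's top. In the slots it goes straight down; 12 to 16 mm below the top the lugs can pass clockwise under ribs (at 16 the flange meets the collar, rigid). Anticlockwise is blocked.
- plate (a joint): How far the rubber-faced spring plate in the collar is pressed down, m: 0 free (its face 3 mm below the collar's top, met by the plug's foot), 0.009 when the lugs just clear the ribs, at most 0.014. It pushes back with 2.5 N at 0 and 1 N more per mm. 0.005 when the cap is locked.
- lock (a point): Point on the collar's axis 8 mm below its top: where the locked cap's foot ends. The catch pockets lie 1.15 rad clockwise (from above) of the slots, with play of 0.12 rad either way, right before a hard stop. Let up there, the spring lifts the lugs up to 4 mm into the pockets and the cap stays. All contact forces between cap and can count together, push and twist.
- tin_centre (a point): Centre of an open steel tin, 68 mm in diameter, 75 mm high, 37.5 mm above its underside; to be left alone.
- screwbox_centre (a point): Centre of a small cardboard box, 70 x 50 x 40 mm; to be left alone.
- offcut_centre (a point): Centre of a wood offcut, 50 x 110 x 25 mm; to be left alone.
Things that resemble listed ones, but are neither listed nor needed, are in the scene too. Of the things like the can, leave any that is orange or pink; of the rest the larger one is meant.

How it is judged (in metres and radians):
At the end, for the whole second after the job is handed in: The cap is locked in the collar: released and at rest, upright within 0.09 rad, its axis within 4 mm of the mouth's, its centre 14.2 to 18.8 mm above the collar's top (16.5 mm when the lugs sit in the catch pockets; 21.5 mm if it only rests in the slots, under 13 mm if it is jammed below the ribs) (z of cap_centre in the frame of mouth between 0.0142 and 0.0188 m and horizontal distance between cap_centre and mouth below 0.004 m and angle between cap_centre's own z axis and vertical below 0.09 rad and linear speed of cap below 0.02 m/s); the robot touches nothing.
It fails at once if the cap is pushed or wrenched against the can with more than 40 N (contact force between cap and can above 40 N).
It fails at once if the tin is moved by more than 30 mm (distance of tin_centre from where it was at the start of the episode above 0.03 m).
It fails at once if the cardboard box is moved by more than 30 mm (distance of screwbox_centre from where it was at the start of the episode above 0.03 m).
It fails at once if the offcut is moved by more than 30 mm (distance of offcut_centre from where it was at the start of the episode above 0.03 m).
It also fails if it takes over 72 s, if anything falls off the work surface, if the arm or the gripper's body presses on something with over 40 N, if the wrist force passes 120 N, or if a joint passes its speed limit or range.

### The arm

A 6-joint arm with a two-finger parallel gripper is mounted at the origin on the work surface. World frame = base frame: x ahead of the robot, y to its left, z up, the work surface at z = 0. Lengths are in mm, angles in rad, forces in N, time in s.
With the tool pointing down it reaches from about 275 to 975 mm from the base axis. Payload 8.4 kg.
Tool frame: the origin (TCP) lies midway between the tips of the shut fingers; the grasp point (between the pads) lies r.grasp_offset behind it (r.grasp_offset is the distance from the TCP to the grasp point, in mm); x points along the fingers, y is the direction in which the jaws open and shut, and the axes are right-handed (so a half turn about x gives the same grasp; the last joint's range is limited). The gripper opens to 92 mm and grips with 3 to 60 N. Pads are 20 mm wide; open, the fingers measure 128 mm over their backs; the gripper's body (75 mm by 189 mm) begins 69 mm behind the grasp point.
Start: joints at [1.304, 0.353, 1.633, -0, 1.155, -0.002], TCP at [163.571, 603.218, 214.583] pointing down, gripper open.
Joint ranges: [-2.63, 2.63], [-0.92, 2.1], [0.06, 2.66], [-1.3, 4.44], [0, 2.69], [-3.02, 3.02]. Speed limits (rad/s): [2.22, 2.22, 2.79, 3.14, 3.14, 3.14].

### API

Orientations are given as a rotation vector (axis times angle).
In Python, from station import sensors, snapshot, camera_params, job, cut_out, r gives the robot as it stands.
- The arm moves only by the tool step_arm, never from a script. Its argument "moves" is a list of rows, each a list of 5 numbers: the shift along the world's x, y, z in cm, then the turn about the world's z in degrees, then the gripper command: -1 is fully open, 1 is shut, values between are in proportion. In form: [[x, y, z, turn, fingers], ...]. A call has exactly 8 rows; each row is the pose to reach, as a shift and turn from the pose commanded when the call began; what a row does not reach only later rows make up. A row lasts 1/10 s, in which the tool goes at most 50 mm and 8.59 degrees, less where a joint would pass 70% of its speed; a pose out of reach is approached as far as the arm can. A call with a gripper value outside its range is refused whole. The fingers move at their own pace and stop on an object; "squeeze" is the grip in N (left out, the last holds). Time passes only in rows, so rows that repeat a pose let the fingers close, or fill a call up. It gives the time, the measured TCP pose, the force and the opening at its end, in the units of the state.
- sensors.get_state(): the state, without advancing time (a new reading comes with each control period).
- snapshot(name): name is "side" or "top"; returns the picture (384x512x3 uint8, red, green, blue); there is no depth.
- camera_params(name): a dict with "mtx" (3x3 intrinsics, pixels), "world_from_camera" (4x4, takes a point from camera to world coordinates). Camera axes: x right, y down, z forward; pixel columns grow to the right and rows downward; lengths in mm; the calibration is good to about 2 mm. A picture is of the moment at which its call begins. camera_params takes no time and is no camera call.
- job.finish_job(): hands the job in, once; it reports no verdict.
Trained networks look in the newest picture that a camera, given by its name, has taken for a name from the list of things; names that differ only in an ending like _2 or _b are one class to them, and where a whole thing is asked for, a point or a joint stands for the part that bears it (a point fixed in the world has none). Each returns a list of dicts, best first, with "conf" (0 to 1); they miss things now and then, are a little off and sometimes report something else, mostly with a low value. They report only what shows in the picture. A call takes as long as a camera call. They do not tell look-alikes from the thing itself.
- cut_out(name, camera): "pixels" (384x512 bool, what is visible of it) and "bbox" ([left, top, right, bottom] in pixels, round what is visible of it).
The state is a dict: "clock": time; "joint_pos": joint angles; "joint_velocities": joint speeds; "joint_efforts": joint torques, N m; "eef_pos": TCP position; "eef_rot": TCP orientation; "ft_force": force on the tool from outside, world axes, zero at the start; "wrist_torque": the same for the moment, N m; "width": finger opening in mm.
Only numpy, scipy, OpenCV 4.12 (cv2) and the standard library are available. Lean on these libraries where they do the work, as an engineer would, in place of code of your own. Each camera call takes 0.05 s, during which the arm holds its last target.

## Working session

There is one attempt and no reset: what is moved stays moved. The work goes in short steps, Python scripts to look and compute and a tool call to move; the robot and the scene stay as the last step left them, time stands still between calls to the robot, and variables do not carry over. Pictures are saved under pics/ and viewed, and the job is handed in when it is done.

Besides the shell and the picture viewer there is one more tool, called as a command line: name --pt "numbers of a row" for each row, then --argument value for the rest. step_arm: Moves the arm, as the interface text tells. Its arguments: {"type":"object","properties":{"moves":{"type":"array","items":{"type":"array","items":{"type":"number"}}},"squeeze":{"type":"number"}},"required":["moves"]}

```bash
ls; mkdir -p pics
python3 - <<'E'
from station import sensors, snapshot, camera_params, job, cut_out, r
import cv2,numpy as np
for n in("side","top"):
    im=snapshot(n); cv2.imwrite(f"pics/{n}0.png",cv2.cvtColor(im,cv2.COLOR_RGB2BGR))
    p=camera_params(n); print(n,np.round(p["mtx"],1).tolist(),np.round(p["world_from_camera"],3).tolist())
s=sensors.get_state(); print({k:np.round(v,3).tolist() for k,v in s.items()}); print(r.grasp_offset)
for n in("side","top"):
  for k in("cap_centre","can","mouth"):
    for d in cut_out(k,n): print(n,k,round(d["conf"],2),d["bbox"],d["pixels"].sum())
E
```

```text
pics
side [[384.2, 0.0, 256.7], [0.0, 384.2, 192.8], [0.0, 0.0, 1.0]] [[0.99, -0.102, 0.099, 451.393], [-0.142, -0.656, 0.741, -678.833], [-0.01, -0.748, -0.664, 733.792], [0.0, 0.0, 0.0, 1.0]]
top [[359.1, 0.0, 254.5], [0.0, 359.1, 192.5], [0.0, 0.0, 1.0]] [[-0.017, -0.997, 0.077, 451.031], [-0.999, 0.015, -0.032, 16.227], [0.031, -0.077, -0.997, 1162.461], [0.0, 0.0, 0.0, 1.0]]
{'clock': 0.1, 'joint_pos': [1.304, 0.354, 1.634, -0.0, 1.155, -0.002], 'joint_velocities': [-0.0, -0.001, -0.002, -0.0, 0.0, 0.001], 'joint_efforts': [-0.001, -59.49, -33.493, 0.07, 0.018, -0.0], 'eef_pos': [163.478, 602.781, 213.962], 'eef_rot': [0.207, 1.561, -0.209], 'ft_force': [-0.048, -0.18, 0.392], 'wrist_torque': [0.005, -0.017, 0.001], 'width': 91.95}
18.700000000000003
side cap_centre 0.75 [266.1, 287.5, 288.4, 314.0] 415
side can 0.91 [324.6, 229.1, 395.4, 295.0] 2623
side can 0.71 [210.0, 136.0, 289.2, 202.2] 3445
side can 0.69 [135.6, 138.2, 189.6, 180.5] 1694
side can 0.69 [127.8, 287.0, 251.0, 384.0] 7783
side mouth 0.8 [326.3, 230.4, 393.7, 295.8] 2500
side mouth 0.76 [135.3, 138.2, 191.1, 182.4] 1752
side mouth 0.74 [126.5, 290.6, 252.9, 384.0] 7698
side mouth 0.66 [207.7, 139.1, 291.2, 197.7] 3446
top cap_centre 0.56 [311.7, 179.7, 326.9, 197.0] 177
top can 0.94 [274.7, 104.0, 316.5, 148.2] 1241
top can 0.9 [310.3, 206.5, 383.7, 284.1] 2860
top can 0.85 [150.3, 151.2, 211.3, 228.5] 2881
top can 0.8 [126.8, 248.4, 168.7, 301.9] 1805
top mouth 0.97 [314.1, 208.7, 381.0, 285.0] 2832
top mouth 0.85 [128.6, 245.3, 170.2, 300.2] 1749
top mouth 0.79 [276.5, 100.7, 316.1, 149.8] 1265
top mouth 0.62 [152.5, 155.6, 210.7, 228.3] 2795
```

View pics/side0.png

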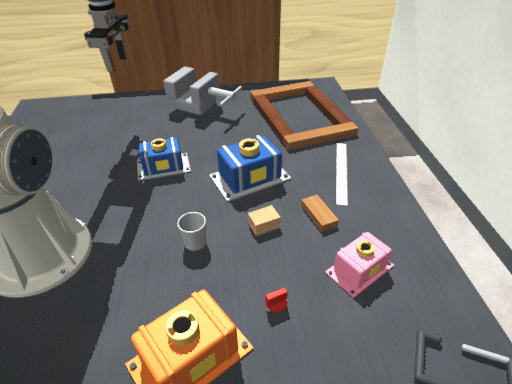

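View pics/top0.png

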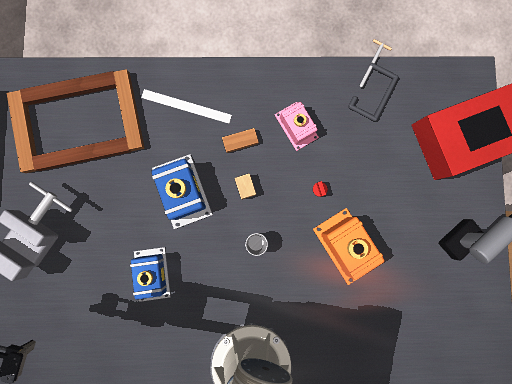

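The larger blue can is at top (176,188) and side (249,146). The small red cap is at top (320,188) and side (277,300). Next I'll enlarge both.

```bash
cat > h.py <<'E'
import numpy as np,cv2
from station import camera_params
def ray(n,u,v):
    p=camera_params(n);d=np.linalg.inv(p["mtx"])@[u,v,1];T=p["world_from_camera"]
    return T[:3,3],T[:3,:3]@d
def onz(n,u,v,z):
    o,d=ray(n,u,v);return o+d*(z-o[2])/d[2]
def proj(n,P):
    p=camera_params(n);T=np.linalg.inv(p["world_from_camera"]);c=T[:3,:3]@np.asarray(P,float)+T[:3,3];q=p["mtx"]@c;return q[:2]/q[2]
def tri(a,b):
    A=[];B=[]
    for n,u,v in(a,b):
        o,d=ray(n,u,v);d=d/np.linalg.norm(d);M=np.eye(3)-np.outer(d,d);A.append(M);B.append(M@o)
    return np.linalg.lstsq(np.vstack(A),np.hstack(B),rcond=None)[0]
E
python3 - <<'E'
import cv2,numpy as np
s=cv2.imread("pics/side0.png");t=cv2.imread("pics/top0.png")
def c(i,x,y,w,h,k):return cv2.resize(i[y:y+h,x:x+w],None,fx=k,fy=k,interpolation=cv2.INTER_CUBIC)
a=c(t,156,168,40,40,10);b=c(t,300,168,40,40,10);d=c(s,229,130,40,30,10);e=c(s,257,285,40,30,10)
top=np.hstack([a,b]); bot=np.hstack([d,e]); cv2.imwrite("pics/z0.png",top);cv2.imwrite("pics/z1.png",bot)
E
```

```text
(no output)
```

View pics/z0.png

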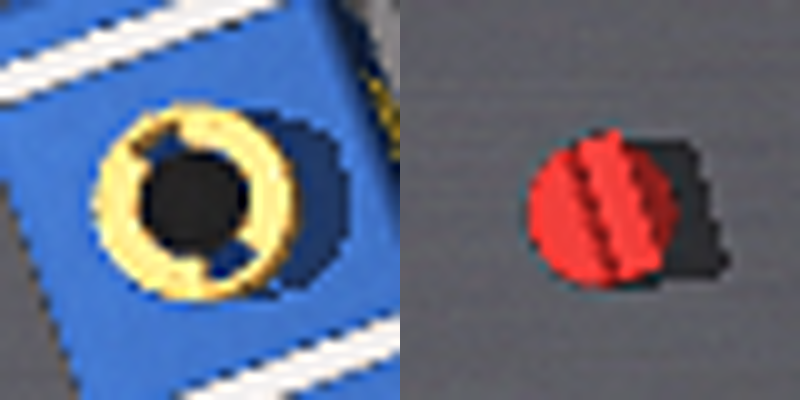

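View pics/z1.png

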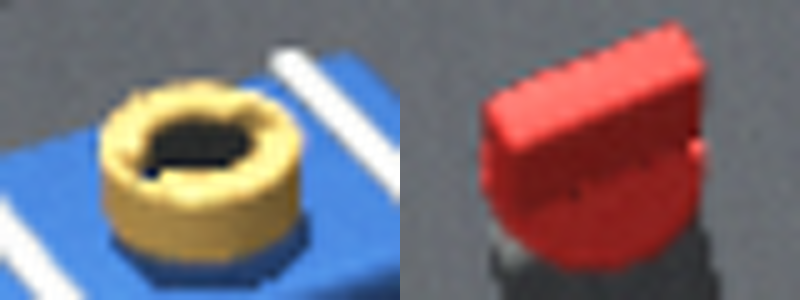

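Run:
```python
import cv2,numpy as np
from h import *
t=cv2.imread("pics/top0.png");s=cv2.imread("pics/side0.png")
m=tri(("top",174.95,187.65),("side",229+19.9,130+13.2));print("mouth tri",m,"onz",onz("top",174.95,187.65,122),onz("side",248.9,143.2,122))
def rect(img,n,c,z,h,N=400):
    src=np.array([proj(n,[c[0]+dx,c[1]+dy,z]) for dx,dy in((-h,-h),(h,-h),(h,h),(-h,h))],np.float32)
    # image: column -> -y ; row -> -x  (x up, y left)
    def d(dx,dy):return[(h-dy)/(2*h)*N,(h-dx)/(2*h)*N]
    dst=np.array([d(-h,-h),d(h,-h),d(h,h),d(-h,h)],np.float32)
    o=cv2.warpPerspective(img,cv2.getPerspectiveTransform(src,dst),(N,N),flags=cv2.INTER_CUBIC)
    cv2.line(o,(N//2,0),(N//2,N),(0,255,0),1);cv2.line(o,(0,N//2),(N,N//2),(0,255,0),1);return o
c=onz("top",174.95,187.65,122)
k=onz("top",300+21,168+20,49);print("cap",k)
cs=onz("side",248.9,143.2,122)
ks=onz("side",257+19,285+8,49);print("cap side",ks)
a=rect(t,"top",c,122,40);b=rect(s,"side",cs,122,40)
for i in(a,b):cv2.circle(i,(200,200),int(28.5*5),(255,0,255),1);cv2.circle(i,(200,200),int(16.5*5),(255,0,255),1)
cv2.imwrite("pics/r0.png",np.hstack([a,b]))
a=rect(t,"top",k,49,40);b=rect(s,"side",ks,49,40)
cv2.imwrite("pics/r1.png",np.hstack([a,b]))
```

```text
mouth tri [549.57486919 212.32637309 123.79939046] onz [548.79014569 212.70219544 122.        ] [550.82654578 215.0201854  122.        ]
cap [ 548.0981707  -228.11713069   49.        ]
cap side [ 548.82106016 -230.38884739   49.        ]
```

View pics/r0.png

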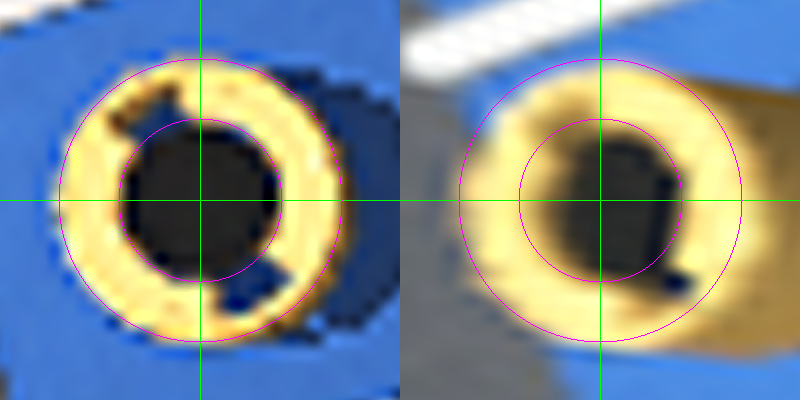

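View pics/r1.png

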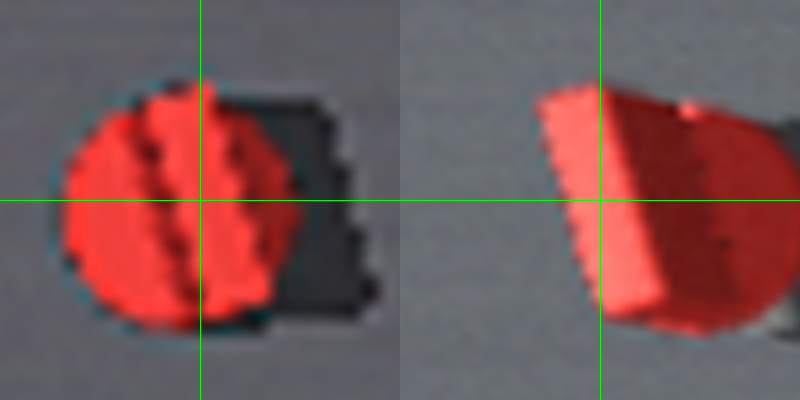

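Collar from the top view: centre about (549,213), slots about 29.5° from +x towards +y. Cap: centre about (549,-230), bar at about 16°. Now I'll check the tool yaw.

Run:
```python
from station import sensors
import numpy as np
from scipy.spatial.transform import Rotation as R
s=sensors.get_state();M=R.from_rotvec(s["eef_rot"]).as_matrix();print(M.round(3));print(np.degrees(np.arctan2(M[1,1],M[0,1])))
```

```text
[[-0.     0.262  0.965]
 [-0.     0.965 -0.262]
 [-1.    -0.    -0.   ]]
74.82654338306256
```

step_arm --pt "12.8 -27.8 -1 10 -1" --pt "12.8 -27.8 -1 10 -1" --pt "12.8 -27.8 -1 10 -1" --pt "12.8 -27.8 -1 10 -1" --pt "12.8 -27.8 -1 10 -1" --pt "12.8 -27.8 -1 10 -1" --pt "12.8 -27.8 -1 10 -1" --pt "12.8 -27.8 -1 10 -1" --squeeze 30

```text
clock: 1.2
eef_pos: [292.2, 324.4, 204.9]
eef_rot: [0.074, 1.569, -0.073]
ft_force: [0.3, 0.4, -0.0]
width: 92.0
```

step_arm --pt "12.8 -27.8 -1 10 -1" --pt "12.8 -27.8 -1 10 -1" --pt "12.8 -27.8 -1 10 -1" --pt "12.8 -27.8 -1 10 -1" --pt "12.8 -27.8 -1 10 -1" --pt "12.8 -27.8 -1 10 -1" --pt "12.8 -27.8 -1 10 -1" --pt "12.8 -27.8 -1 10 -1"

```text
clock: 2.0
eef_pos: [421.1, 46.8, 194.7]
eef_rot: [-0.064, 1.569, 0.065]
ft_force: [-0.3, 0.1, 0.1]
width: 92.0
```

step_arm --pt "12.9 -27.7 -2 11 -1" --pt "12.9 -27.7 -2 11 -1" --pt "12.9 -27.7 -2 11 -1" --pt "12.9 -27.7 -2 11 -1" --pt "12.9 -27.7 -2 11 -1" --pt "12.9 -27.7 -2 11 -1" --pt "12.9 -27.7 -2 11 -1" --pt "12.9 -27.7 -2 11 -1"

```text
clock: 2.8
eef_pos: [549.9, -229.2, 173.9]
eef_rot: [-0.216, 1.56, 0.217]
ft_force: [0.1, -0.3, -0.4]
width: 92.0
```

step_arm --pt "-0.1 -0.1 -4 0 -1" --pt "-0.1 -0.1 -8 0 -1" --pt "-0.1 -0.1 -11 0 -1" --pt "-0.1 -0.1 -13 0 -1" --pt "-0.1 -0.1 -14.0 0 -1" --pt "-0.1 -0.1 -14.8 0 -1" --pt "-0.1 -0.1 -14.8 0 -1" --pt "-0.1 -0.1 -14.8 0 -1"

```text
clock: 3.6
eef_pos: [548.2, -230.5, 27.5]
eef_rot: [-0.218, 1.559, 0.217]
ft_force: [0.5, 0.2, 0.2]
width: 91.9
```

Run:
```python
from station import snapshot
import cv2,numpy as np
s=cv2.cvtColor(snapshot("side"),cv2.COLOR_RGB2BGR);t=cv2.cvtColor(snapshot("top"),cv2.COLOR_RGB2BGR)
f=lambda i,x,y:cv2.resize(i[y:y+100,x:x+100],(400,400),interpolation=cv2.INTER_CUBIC)
cv2.imwrite("pics/g0.png",np.hstack([f(s,227,240),f(t,270,140)]))
```

```text
(no output)
```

View pics/g0.png

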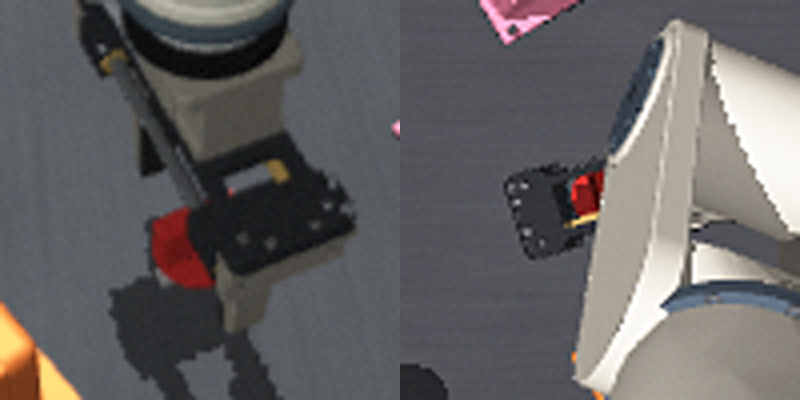

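The fingers straddle the bar, visible at crop (180,245) on the left. Closing now.

step_arm --pt "0 0 0 0 1" --pt "0 0 0 0 1" --pt "0 0 0 0 1" --pt "0 0 0 0 1" --pt "0 0 0 0 1" --pt "0 0 0 0 1" --pt "0 0 0 0 1" --pt "0 0 0 0 1" --squeeze 30

```text
clock: 4.5
eef_pos: [547.6, -230.8, 26.6]
eef_rot: [-0.217, 1.56, 0.217]
ft_force: [0.6, -1.0, 0.1]
width: 30.1
```

Run:
```python
from station import snapshot
import cv2,numpy as np
s=cv2.cvtColor(snapshot("side"),cv2.COLOR_RGB2BGR)
f=lambda i,x,y:cv2.resize(i[y:y+100,x:x+100],(500,500),interpolation=cv2.INTER_CUBIC)
cv2.imwrite("pics/g1.png",f(s,227,240))
```

```text
(no output)
```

View pics/g1.png

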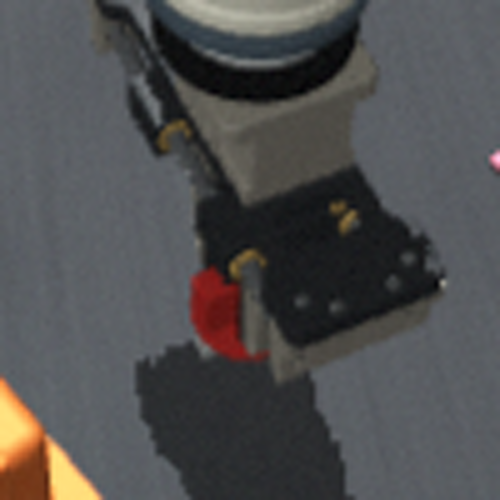

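The fingers are still closing (width 30).

step_arm --pt "0 0 0 0 1" --pt "0 0 0 0 1" --pt "0 0 0 0 1" --pt "0 0 0 0 1" --pt "0 0 0 0 1" --pt "0 0 0 0 1" --pt "0 0 0 0 1" --pt "0 0 0 0 1"

```text
clock: 5.35
eef_pos: [547.5, -230.8, 26.6]
eef_rot: [-0.217, 1.56, 0.217]
ft_force: [-0.3, -0.4, -1.1]
width: 14.0
```

Gripped at 14 mm. Lifting and carrying it to above the can.

step_arm --pt "0 0 2 0 1" --pt "0 0 6 0 1" --pt "0 0 11 0 1" --pt "0 1 15 0 1" --pt "0 4 18 0 1" --pt "0 8 20 2 1" --pt "0 12 20 4 1" --pt "0 16 20 5 1"

```text
clock: 6.15
eef_pos: [547.7, -69.5, 227.6]
eef_rot: [-0.286, 1.55, 0.285]
ft_force: [0.1, -0.0, -0.5]
width: 13.9
```

step_arm --pt "0 4 0 2 1" --pt "0 8 0 3 1" --pt "0 12 0 4 1" --pt "0 16 0 5 1" --pt "0 20 0 6 1" --pt "0.1 23 0 7 1" --pt "0.1 26 0 8.6 1" --pt "0.1 28.4 0 8.6 1"

```text
clock: 6.95
eef_pos: [548.2, 214.9, 226.5]
eef_rot: [-0.404, 1.533, 0.404]
ft_force: [0.6, -0.8, -0.9]
width: 13.7
```

step_arm --pt "0 0 -2 0 1" --pt "0 0 -4 0 1" --pt "0 0 -5 0 1" --pt "0 0 -5 0 1" --pt "0 0 -5 0 1" --pt "0 0 -5 0 1" --pt "0 0 -5 0 1" --pt "0 0 -5 0 1"

```text
clock: 7.75
eef_pos: [548.9, 213.2, 177.2]
eef_rot: [-0.402, 1.532, 0.402]
ft_force: [0.3, -0.4, -1.1]
width: 13.6
```

```bash
cat > look.py <<'E'
import sys
from station import snapshot,sensors
import cv2,numpy as np
from scipy.spatial.transform import Rotation as R
tag=sys.argv[1]
s=cv2.cvtColor(snapshot("side"),cv2.COLOR_RGB2BGR);t=cv2.cvtColor(snapshot("top"),cv2.COLOR_RGB2BGR)
cv2.imwrite(f"pics/{tag}_s.png",s);cv2.imwrite(f"pics/{tag}_t.png",t)
f=lambda i,x,y:cv2.resize(i[y:y+60,x:x+60],(400,400),interpolation=cv2.INTER_CUBIC)
cv2.imwrite(f"pics/{tag}.png",np.hstack([f(s,219,105),f(t,145,158)]))
q=sensors.get_state();M=R.from_rotvec(q["eef_rot"]).as_matrix()
print(q["eef_pos"],"bar",np.degrees(np.arctan2(M[1,1],M[0,1]))-90,"tilt",M[:,0],q["ft_force"],q["wrist_torque"],q["joint_pos"])
E
python3 look.py m0
```

```text
[548.75227266 213.22525515 176.96454301] bar 29.42422196418589 tilt [ 5.72739090e-04  1.96812019e-04 -9.99999817e-01] [ 0.3637244   0.21507348 -1.32938298] [0.08859506 0.00255965 0.00709905] [ 3.68074668e-01  3.35295803e-01  1.74982712e+00 -2.57982628e-05
  1.05586453e+00 -1.71625855e+00]
```

View pics/m0.png

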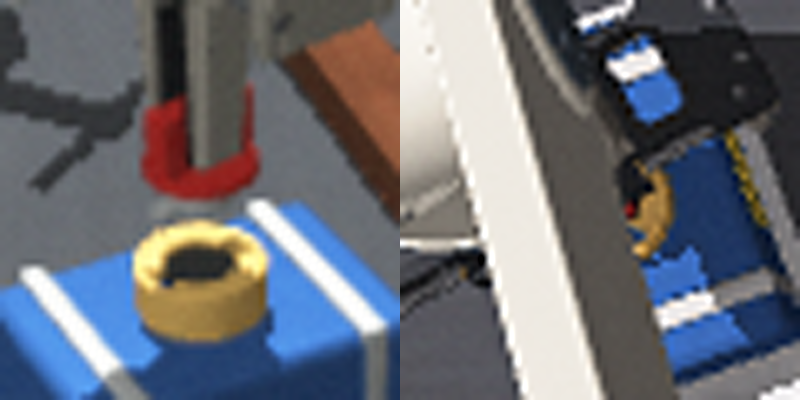

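Run:
```python
from h import *
import cv2
for P in ([548.8,213.2,169],[548.8,213.2,166.4],[548.8,213.2,171.4],[549.3,213,122],[549.3,213,112]):
    q=proj("side",P);print(P,((q+.5-[219,105])*6.667).round(1))
q=proj("side",[548.8+5,213.2,169])-proj("side",[548.8,213.2,169]);print("px/5mm x",q*6.667)
q=proj("side",[548.8,213.2+5,169])-proj("side",[548.8,213.2,169]);print("px/5mm y",q*6.667)
# red mask extents per row
s=cv2.imread("pics/m0_s.png");g=s[105:165,219:279].astype(int)
g=cv2.resize(g.astype(np.uint8),(400,400),interpolation=cv2.INTER_CUBIC).astype(int)
m=(g[...,2]>110)&(g[...,1]<90)&(g[...,0]<90)
y=(g[...,2]>130)&(g[...,1]>110)&(g[...,0]<g[...,1]-30)
for r in range(140,200,6):
    c=np.where(m[r,:300])[0]
    if len(c):print(r,c.min(),c.max(),(c.min()+c.max())/2)
for r in range(220,340,10):
    c=np.where(y[r,100:300])[0]+100
    if len(c):print("col",r,c.min(),c.max(),(c.min()+c.max())/2)
```

```text
[548.8, 213.2, 169] [195.6 165. ]
[548.8, 213.2, 166.4] [195.7 170.5]
[548.8, 213.2, 171.4] [195.4 160. ]
[549.3, 213, 122] [199.7 261. ]
[549.3, 213, 112] [200.3 280.7]
px/5mm x [12.1426134  -1.04630912]
px/5mm y [-1.52108865 -6.51057881]
140 143 254 198.5
146 144 255 199.5
152 143 259 201.0
158 140 260 200.0
164 140 257 198.5
170 140 255 197.5
176 143 250 196.5
182 146 244 195.0
188 152 236 194.0
194 160 221 190.5
col 220 193 208 200.5
col 230 155 238 196.5
col 240 143 254 198.5
col 250 137 262 199.5
col 260 135 266 200.5
col 270 135 265 200.0
col 280 136 258 197.0
col 290 139 242 190.5
col 300 138 227 182.5
col 310 142 219 180.5
col 320 146 221 183.5
col 330 157 223 190.0
```

step_arm --pt "-0.1 -0.1 -1 0 1" --pt "-0.1 -0.1 -2 0 1" --pt "-0.1 -0.1 -2.4 0 1" --pt "-0.1 -0.1 -2.6 0 1" --pt "-0.1 -0.1 -2.7 0 1" --pt "-0.1 -0.1 -2.8 0 1" --pt "-0.1 -0.1 -2.9 0 1" --pt "-0.1 -0.1 -2.9 0 1"

```text
clock: 8.65
eef_pos: [547.6, 212.2, 147.6]
eef_rot: [-0.403, 1.533, 0.403]
ft_force: [0.3, 0.3, -1.3]
width: 13.5
```

```bash
python3 look.py m1
```

```text
[547.65901433 212.25853522 147.7539645 ] bar 29.43037725734402 tilt [ 2.76411472e-04  8.83701969e-05 -9.99999958e-01] [-0.46616556 -0.3007882  -0.8054951 ] [ 0.02706809 -0.01983423  0.03571251] [ 3.67205270e-01  3.66639638e-01  1.77727895e+00 -1.99452546e-05
  9.97384356e-01 -1.71723723e+00]
```

View pics/m1.png

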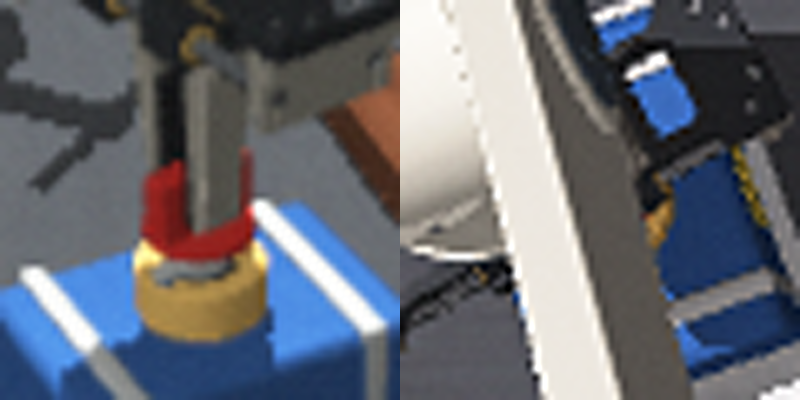

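No contact, and the foot is at about the collar's top. Continuing in small steps.

step_arm --pt "0 0 -0.05 0 1" --pt "0 0 -0.1 0 1" --pt "0 0 -0.15 0 1" --pt "0 0 -0.2 0 1" --pt "0 0 -0.2 0 1" --pt "0 0 -0.2 0 1" --pt "0 0 -0.2 0 1" --pt "0 0 -0.2 0 1"

```text
clock: 9.55
eef_pos: [547.6, 212.2, 145.6]
eef_rot: [-0.403, 1.533, 0.403]
ft_force: [-1.1, 0.4, -1.1]
width: 13.7
```

step_arm --pt "0 0 -0.05 0 1" --pt "0 0 -0.1 0 1" --pt "0 0 -0.15 0 1" --pt "0 0 -0.2 0 1" --pt "0 0 -0.2 0 1" --pt "0 0 -0.2 0 1" --pt "0 0 -0.2 0 1" --pt "0 0 -0.2 0 1"

```text
clock: 10.35
eef_pos: [547.6, 212.2, 143.6]
eef_rot: [-0.403, 1.533, 0.403]
ft_force: [-1.3, -1.0, 2.1]
width: 13.5
```

It's in the slots and touching the plate. Pressing on.

step_arm --pt "0 0 -0.1 0 1" --pt "0 0 -0.2 0 1" --pt "0 0 -0.3 0 1" --pt "0 0 -0.4 0 1" --pt "0 0 -0.5 0 1" --pt "0 0 -0.5 0 1" --pt "0 0 -0.5 0 1" --pt "0 0 -0.5 0 1"

```text
clock: 11.15
eef_pos: [547.6, 212.3, 138.9]
eef_rot: [-0.403, 1.533, 0.403]
ft_force: [-2.2, -0.5, 7.5]
width: 13.8
```

step_arm --pt "-0.03 0 -0.1 0 1" --pt "-0.03 0 -0.2 0 1" --pt "-0.03 0 -0.3 0 1" --pt "-0.03 0 -0.35 0 1" --pt "-0.03 0 -0.4 0 1" --pt "-0.03 0 -0.45 0 1" --pt "-0.03 0 -0.45 0 1" --pt "-0.03 0 -0.45 0 1"

```text
clock: 11.95
eef_pos: [547.6, 212.3, 135.0]
eef_rot: [-0.403, 1.532, 0.403]
ft_force: [-2.6, -2.1, 12.1]
width: 13.8
```

```bash
python3 look.py m2
```

```text
[547.62189495 212.26684903 134.94672231] bar 29.42905162381676 tilt [ 8.66597827e-04  1.52154402e-04 -9.99999613e-01] [-3.94431873 -1.91145571 11.7928768 ] [-0.28399062  0.61749849 -0.0363033 ] [ 3.67334467e-01  3.81718538e-01  1.78769698e+00 -2.04955039e-04
  9.71313717e-01 -1.71698026e+00]
```

View pics/m2.png

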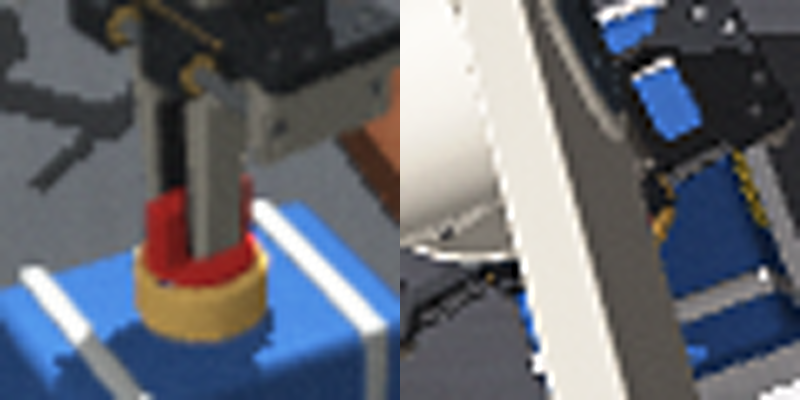

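Force and height both give about 13.7 mm depth. Starting the clockwise twist gently, with about 0.4 mm more depth and compensation for the cap's offset in the grip.

step_arm --pt "-0.04 -0.02 -0.04 0 1" --pt "-0.05 -0.01 -0.04 -3 1" --pt "-0.05 0.0 -0.04 -6 1" --pt "-0.05 0.01 -0.04 -9 1" --pt "-0.06 0.02 -0.04 -12 1" --pt "-0.06 0.03 -0.04 -15 1" --pt "-0.06 0.03 -0.04 -15 1" --pt "-0.06 0.03 -0.04 -15 1"

```text
clock: 12.85
eef_pos: [548.0, 213.0, 135.0]
eef_rot: [-0.197, 1.559, 0.198]
ft_force: [-1.2, -1.5, 11.3]
width: 13.9
```

```bash
python3 look.py m3
```

```text
[548.03422104 213.02554318 134.97433028] bar 14.424037942514929 tilt [ 0.00293834  0.00111622 -0.99999506] [-1.33497788  0.06065734 11.28284626] [-0.06543575  0.18510466 -0.07079264] [ 3.68193352e-01  3.81461095e-01  1.78803033e+00 -1.96443508e-05
  9.68958055e-01 -1.45433829e+00]
```

step_arm --pt "0.0 0.01 0 -3 1" --pt "0.0 0.02 0 -6 1" --pt "0 0.03 0 -9 1" --pt "0 0.04 0 -12 1" --pt "0 0.05 0 -15 1" --pt "0 0.05 0 -18 1" --pt "0 0.06 0 -21 1" --pt "0 0.06 0 -21 1"

```text
clock: 13.75
eef_pos: [548.3, 213.7, 135.1]
eef_rot: [0.093, 1.565, -0.09]
ft_force: [-0.0, -0.0, 11.2]
width: 14.0
```

```bash
python3 look.py m4
```

```text
[548.27546622 213.71573299 135.05327808] bar -6.580521321614015 tilt [ 0.00344149  0.00129104 -0.99999324] [-1.55525137 -0.40560561 12.12986436] [-0.04177918  0.10366019 -0.02932924] [ 3.69153215e-01  3.81764320e-01  1.78734767e+00 -4.57537138e-05
  9.68805171e-01 -1.08676277e+00]
```

View pics/m4.png

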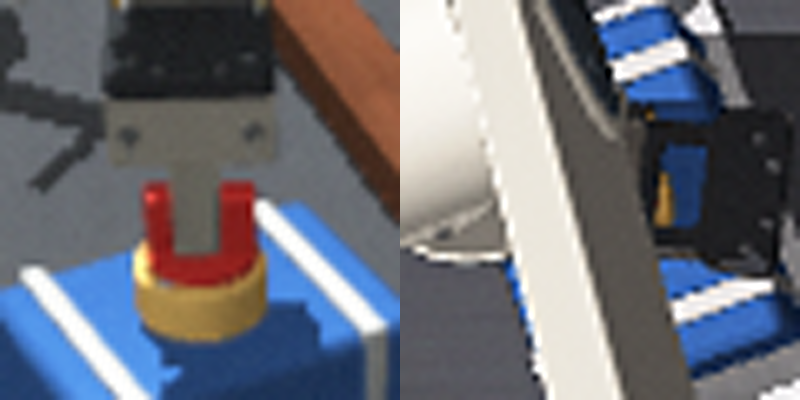

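The bar turns with the tool, from 29° to -6.6°. Continuing to about -36°.

step_arm --pt "0.0 0.01 0 -4 1" --pt "0.0 0.02 0 -8 1" --pt "0 0.03 0 -12 1" --pt "0 0.03 0 -16 1" --pt "-0.01 0.04 0 -20 1" --pt "-0.01 0.05 0 -24 1" --pt "-0.01 0.05 0 -27 1" --pt "-0.01 0.05 0 -29 1"

```text
clock: 14.65
eef_pos: [548.3, 214.3, 135.1]
eef_rot: [0.489, 1.512, -0.485]
ft_force: [-0.2, 0.3, 11.6]
width: 14.0
```

```bash
python3 look.py m5
```

```text
[548.32072466 214.29996464 135.10152229] bar -35.63937298887231 tilt [ 0.00374735  0.00142855 -0.99999196] [ 0.48456314 -0.01810086 11.1220828 ] [-0.04156115 -0.05730531  0.01594063] [ 3.70042276e-01  3.81894572e-01  1.78701674e+00 -2.83836311e-05
  9.68670984e-01 -5.78709918e-01]
```

At about the pocket angle. I'll ease up 2.5 mm with a lighter grip. In a pocket the spring force should just fall off. Under a rib it would go negative.

step_arm --pt "0 0 0 -1 1" --pt "0 0 0 -1 1" --pt "0 0 0.05 -1 1" --pt "0 0 0.1 -1 1" --pt "0 0 0.15 -1 1" --pt "0 0 0.2 -1 1" --pt "0 0 0.25 -1 1" --pt "0 0 0.25 -1 1" --squeeze 10

```text
clock: 15.55
eef_pos: [548.3, 214.3, 137.5]
eef_rot: [0.502, 1.509, -0.497]
ft_force: [0.8, -0.4, 9.0]
width: 13.8
```

```bash
python3 look.py m6
```

```text
[548.32514608 214.30647985 137.37776298] bar -36.56895865756605 tilt [ 0.00372692  0.00143116 -0.99999203] [0.89800965 0.20591729 9.22837548] [ 0.01409862 -0.17951545  0.01158223] [ 3.70043884e-01  3.79137366e-01  1.78527064e+00 -1.64188055e-05
  9.73192403e-01 -5.62490892e-01]
```

View pics/m6.png

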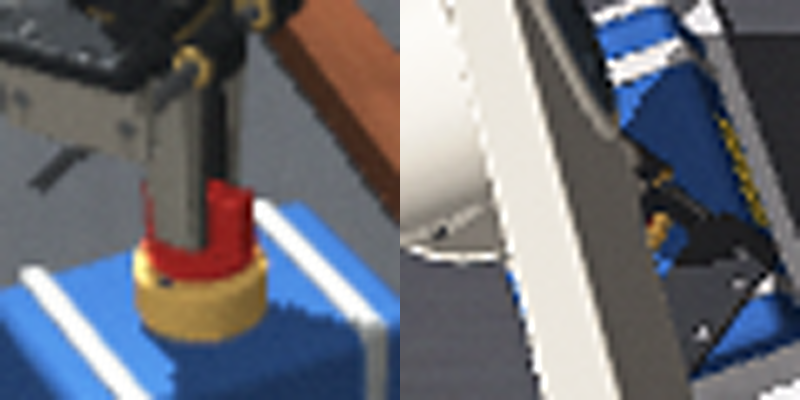

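The force fell about 1 N per mm, so the lugs are rising into the pockets. Lifting further.

step_arm --pt "0 0 0.05 0 1" --pt "0 0 0.1 0 1" --pt "0 0 0.15 0 1" --pt "0 0 0.2 0 1" --pt "0 0 0.25 0 1" --pt "0 0 0.3 0 1" --pt "0 0 0.3 0 1" --pt "0 0 0.3 0 1"

```text
clock: 16.45
eef_pos: [548.3, 214.3, 140.1]
eef_rot: [0.501, 1.509, -0.498]
ft_force: [2.3, -0.0, 5.9]
width: 14.1
```

Right at the pocket height. Releasing.

step_arm --pt "0 0 0 0 0.6" --pt "0 0 0 0 0.5" --pt "0 0 0 0 0.4" --pt "0 0 0 0 0.3" --pt "0 0 0 0 0.2" --pt "0 0 0 0 0.0" --pt "0 0 0 0 -0.2" --pt "0 0 0 0 -0.2"

```text
clock: 17.25
eef_pos: [546.6, 213.6, 139.2]
eef_rot: [0.5, 1.512, -0.5]
ft_force: [-0.3, 0.4, -0.7]
width: 55.0
```

step_arm --pt "0 0 0.5 0 -0.2" --pt "0 0 2 0 -0.2" --pt "0 0 5 0 -0.2" --pt "0 0 9 0 -0.2" --pt "-2 3 12 0 -0.2" --pt "-5 7 13 0 -0.2" --pt "-8 11 13 0 -0.2" --pt "-11 15 13 0 -0.2"

```text
clock: 18.05
eef_pos: [436.4, 364.3, 271.5]
eef_rot: [0.502, 1.511, -0.498]
ft_force: [0.0, 0.2, 0.0]
width: 55.1
```

step_arm --pt "-4 3 0 0 -0.2" --pt "-8 6 0 0 -0.2" --pt "-12 10 0 0 -0.2" --pt "-16 14 0 0 -0.2" --pt "-20 18 0 0 -0.2" --pt "-20 18 0 0 -0.2" --pt "-20 18 0 0 -0.2" --pt "-20 18 0 0 -0.2"

```text
clock: 18.85
eef_pos: [237.2, 542.7, 270.0]
eef_rot: [0.499, 1.512, -0.498]
ft_force: [0.3, -0.1, 0.1]
width: 54.9
```

```bash
python3 look.py m7
python3 - <<'E'
from h import *
for z in(128,135,143):
  print(z,((proj("top",[549.3,213,z])+.5-[145,158])*6.667).round(1),((proj("side",[549.3,213,z])+.5-[219,105])*6.667).round(1))
E
```

```text
[238.07016408 542.07501801 269.73932657] bar -36.62137748120824 tilt [ 4.76018474e-04  1.21553061e-04 -9.99999879e-01] [ 0.56437672 -0.84265776 -0.27749032] [-0.01744231  0.0023727   0.00696318] [ 1.15467500e+00  2.54227737e-01  1.64475244e+00 -4.08082741e-04
  1.24230890e+00  2.23173937e-01]
128 [199.7 198.6] [199.3 249.1]
135 [196.5 197.1] [198.9 235.1]
143 [192.9 195.3] [198.4 218.9]
```

View pics/m7.png

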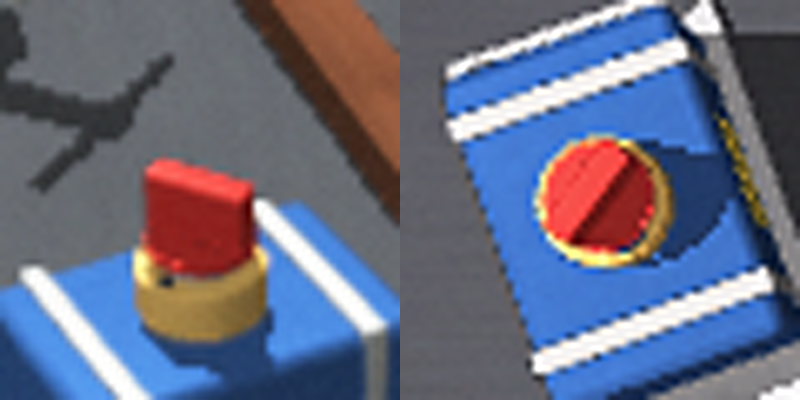

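View pics/m7_s.png

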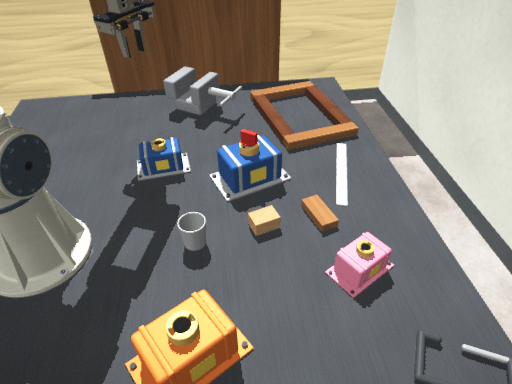

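The cap sits in the collar with the bar at about -36°, upright at crop (198,215). Now a quick height check of the bar's top edge.

Run:
```python
from h import *
i=cv2.imread("pics/m7_s.png");t=cv2.imread("pics/m7_t.png");out=[]
a=np.radians(-37);ux=np.array([np.cos(a),np.sin(a)]);uy=np.array([-ux[1],ux[0]])
for n,im,o in(("side",i,(219,105)),("top",t,(145,158))):
    g=cv2.resize(im[o[1]:o[1]+60,o[0]:o[0]+60],(400,400),interpolation=cv2.INTER_CUBIC)
    for z,c in((163,(0,255,0)),(168,(255,255,0)),(159,(255,0,255))):
        q=[np.round((proj(n,[*(np.array([549.3,213])+23*sx*ux+7*sy*uy),z])+.5-o)*6.667) for sx,sy in((-1,-1),(1,-1),(1,1),(-1,1))]
        cv2.polylines(g,[np.array(q,np.int32)],True,c,1)
    out.append(g)
cv2.imwrite("pics/ov.png",np.hstack(out))
```

```text
(no output)
```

View pics/ov.png

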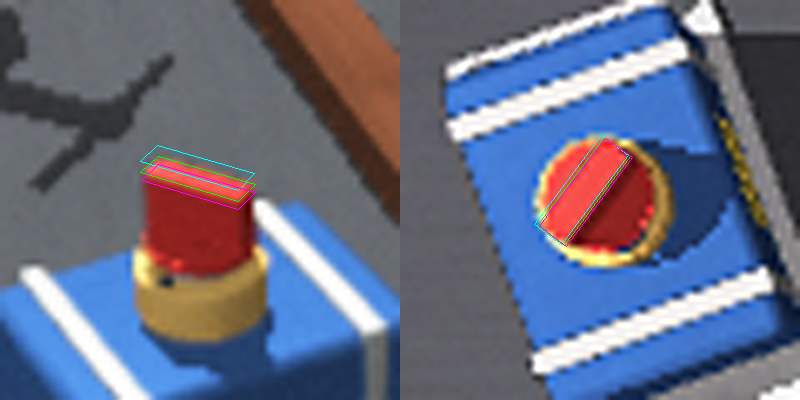

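The green outline (top at 163 mm, the locked height) matches the bar's top face in both views. Handing in.

```bash
python3 -c "
from station import job;print(job.finish_job())"
```

```text
the job is handed in; nothing more can be done
None
```

The red cap is locked in the collar of the larger blue can, and I handed the job in about 19 s into the 72 s allowed.

- **What I did:** I gripped the cap by its bar, lowered it through the slots (about 29° from the world's x axis) and pressed it to about 13.7 mm depth. I then turned it 66° clockwise, let it rise into the pockets and released it. The highest push I read at the wrist was about 13 N, with little twisting torque. Readings came only at the end of each move call, so a short peak between them would not show.
- **Last checks:** While I eased up, the spring force fell about 1 N per mm with no snag under the ribs. After release the cap stayed upright with its bar at about −37°. The outline for the locked height (bar top at 163 mm) matched the picture in both cameras. The tin, cardboard box and offcut look unmoved and the arm is clear of everything.
- **Limits:** The camera calibration is only good to about 2 mm, so the cap's height and centring are confirmed no more closely than that. None of the checks failed. The cap did sit about 1.5 to 2 mm off-centre in the grip, and I compensated for that during the insertion and the twist.

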